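# Slide the solder reel into the empty well of the bench caddy

## Task

Put the solder reel away in the wooden bench caddy: slide it over the caddy's deck, without lifting it off, until it drops into the one empty round well, and leave it standing flat on the bottom there. Leave the tin of screws and the jar in their own wells as they are.

Things in the scene. Friction and masses are not known exactly. Their poses are not given: they have to be found in the camera images.
- reel: solder reel: silver wire on a blue spool, a drum 58 mm in diameter, 40 mm high (a loose wire end rises to 48 mm), about 0.26 kg, standing upright. Origin: centre of its underside. It starts on the open front deck of the caddy, a fixed plywood block 200 mm (x) by 350 mm (y) whose flat deck lies 36 mm above the bench; behind the open deck is a row of three round wells.
- pad: fixed thin black rubber disc, 72 mm across, 2 mm thick, on the bottom of the caddy's empty well (any of the three). Origin: its underside's centre, on the well's axis; axes: the caddy's, x from the open deck towards the row. Wells: 78 mm across, 20 mm deep, 115 mm apart along y, axes 50 mm behind (+x) the caddy's middle; the open deck lies 39 to 150 mm before (-x of) the axes.
- screw_tin: shallow round grey metal tin of screws, 64 mm in diameter, 20 mm high, standing in one of the wells, its rim level with the deck. Origin: centre of its underside.
- flux_jar: closed round jar with a black lid and a brown body, 43 mm in diameter, 38 mm high, standing in another well; it rises 18 mm above the deck. Origin: centre of its underside. Both the tin and the jar are loose in their wells.

How it is judged:
By the outcome, as a careful person would: the job done as asked, in the order asked, and still so for the second after the job is handed in, with the robot touching nothing.
It also fails if it takes over 35 s, if anything falls off the work surface, if the arm or the gripper's body presses on something with over 40 N, if the wrist force passes 120 N, or if a joint passes its speed limit or range.

## Robot

A 6-joint arm with a two-finger parallel gripper is mounted at the origin on a cart in front of the work surface, level with it; the furniture and walls round the work are solid. World frame = base frame: x ahead of the robot, y to its left, z up, the work surface at z = 0. Lengths are in m, angles in rad, forces in N, time in s.
With the tool pointing down it reaches from about 0.35 to 0.775 m from the base axis. Payload 5.5 kg.
Tool frame: the origin (TCP) lies between the finger pads; the fingertips stand 22 mm ahead of it and the grasp point (between the pads) lies 3 mm ahead of it; z points along the fingers, y is the line along which they close (so a half turn about z gives the same grasp; the last joint's range is limited). The gripper opens to 85 mm and grips with 20 to 120 N. Pads are 22 mm wide; open, the fingers measure 114 mm over their backs; the gripper's body (76 mm by 85 mm) begins 54 mm behind the grasp point. The pads swing forward as they close: fully open they stand 13 mm farther back than shut.
Start: joints at [-1.305, 0.313, 0.046, 1.304, 0, 1.431], TCP at [0.227, -0.528, 0.224] pointing down, gripper open.
Joint ranges: [-2.76, 2.76], [-0.86, 1.69], [-1.03, 1.26], [-2.2, 2.34], [-1.47, 1.5], [-3.14, 3.14]. Speed limits (rad/s): [2.57, 2.57, 3.14, 3.14, 3.14, 3.14].

## Interface

Orientations are given as a unit quaternion [w, x, y, z].
In Python, from workcell import env gives the robot as it stands.
- The arm moves only by the tool inch_along, called by a JSON object that holds its "api" and its "payload", one argument or row to a line. Schema: {"type":"object","properties":{"moves":{"type":"object","properties":{"ticks":{"type":"array","items":{"type":"array","items":{"type":"number"},"minItems":6,"maxItems":6},"minItems":1,"maxItems":8}},"additionalProperties":false,"required":["ticks"]},"finger_gap":{"type":"number"},"clamp_n":{"type":"number"},"only":{"type":"string"},"quiet":{"type":"boolean"},"lines":{"type":"string"}},"required":["moves"],"additionalProperties":false}. moves is an object whose key "ticks" holds a list of rows, 1 to 8 of them, each of 6 numbers: dx, dy, dz in a scale on which 1.0 is 80 cm, then a rotation vector rx, ry, rz in fractions of the full range, 1 being pi/2 rad; each row is the pose to reach, as a shift and turn from the pose commanded when the call began, along the tool's axes at that moment; what a row does not reach only later rows make up. A row lasts 1/8 s, in which the tool goes at most 0.0625 m and 0.188 rad, less where a joint would pass 70% of its speed; a pose out of reach is approached as far as the arm can. finger_gap is the finger opening in m, set as the call begins (left out keeps the last). The fingers move at their own pace and stop on an object; clamp_n is the grip in N (left out, the last holds). Time passes only in rows, so rows that do not move let the fingers close. The tool returns the time, the measured TCP pose, the force, the opening and the grip force at its end. only (a regular expression) keeps the lines of the reply that match it, lines (a string "A,B") keeps lines A to B, and quiet returns only ok. No shift or turn number may pass 1 either way. Input that does not fit is refused with a message, and nothing moves.
- env.get_state(): the state, without advancing time (a new reading comes with each control period).
- env.read_camera(name): name is "scene" or "top" or "wrist"; returns a dict with "image" (400x640x3 uint8, red, green, blue), "K" (3x3 intrinsics, pixels), "R" (3x3) and "t" (3): a world point X has camera coordinates R X + t. Camera axes: x right, y down, z forward; pixel columns grow to the right and rows downward; lengths in m; the calibration is good to about 2 mm. The wrist camera is an equidistant fisheye: a pixel r from the principal point sees the ray r / f radians off the axis. A picture is of the moment at which its call begins. There is no depth.
- env.hand_in(): hands the job in; it is judged then, once.
The state is a dict: "clock": time; "joint_pos": joint angles; "qvel": joint speeds; "tau": joint torques, N m; "tcp_pos": TCP position; "orientation": TCP orientation; "wrist_force": force on the tool from outside, world axes, zero at the start; "ft_torque": the same for the moment, N m; "finger_gap": finger opening in m; "grip_force": force on a finger pad.
Only numpy, scipy, OpenCV 4.12 (cv2) and the standard library are available. Lean on these libraries where they do the work, as an engineer would, in place of code of your own. Each camera call takes 0.05 s, during which the arm holds its last target. There are 200 camera calls.

## Working session

There is one attempt and no reset: what is moved stays moved. The work goes in short steps, Python scripts to look and compute and a tool call to move; the robot and the scene stay as the last step left them, time stands still between calls to the robot, and variables do not carry over. Pictures are saved under pics/ and viewed, at most 10 in all, crops included, and the job is handed in when it is done.

```bash
ls; mkdir -p pics
```

Create h.py:
```python
import numpy as np, cv2
from workcell import env
def cam(n,save=None):
    c=env.read_camera(n)
    if save: cv2.imwrite('pics/'+save,cv2.cvtColor(c['image'],cv2.COLOR_RGB2BGR))
    return c
def ray(c,u,v):
    d=np.linalg.inv(c['K'])@[u,v,1.]; R=np.array(c['R']); return -R.T@c['t'], R.T@d
def plane(c,u,v,z):
    o,d=ray(c,u,v); return o+d*(z-o[2])/d[2]
def proj(c,X):
    p=c['K']@(c['R']@np.array(X)+c['t']); return p[:2]/p[2]
```

Run:
```python
from h import *
for n in('top','scene'):
    c=cam(n,n+'0.png'); print(n,-np.array(c['R']).T@c['t'],np.round(c['K'],1).tolist())
s=env.get_state(); print(s['clock'],s['tcp_pos'],s['orientation'])
```

```text
pics
workcell.py
top [ 0.43258797 -0.00923171  0.95685083] [[508.9, 0.0, 313.9], [0.0, 508.9, 204.3], [0.0, 0.0, 1.0]]
scene [ 0.17890075 -0.44154842  0.72576033] [[518.8, 0.0, 321.3], [0.0, 518.8, 198.8], [0.0, 0.0, 1.0]]
0.1 [ 0.2268334  -0.52785379  0.22358284] [-8.30827918e-04  9.79488888e-01  2.01496463e-01 -5.03395730e-05]
```

View pics/top0.png

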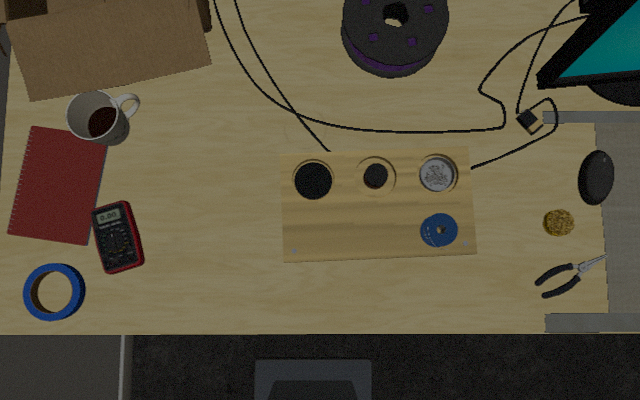

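View pics/scene0.png

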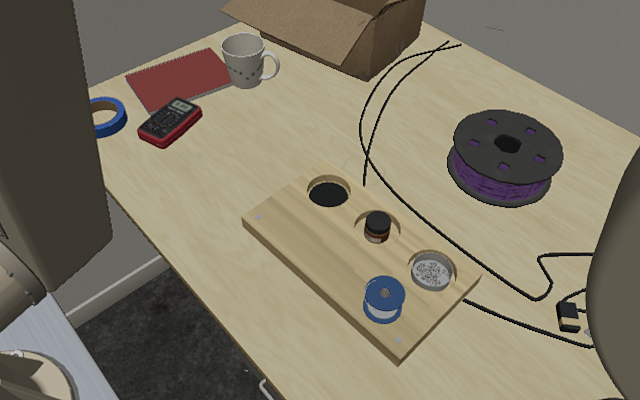

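Top view: the empty well (black pad) is at pixel (313,180), the jar at (376,176), the tin at (438,175) and the reel at (439,230). The reel has to go along the front deck towards +y, then +x into the well.

Add to h.py:
```python
def blob(m,roi):
    x0,y0,x1,y1=roi; k=np.zeros(m.shape,np.uint8); k[y0:y1,x0:x1]=m[y0:y1,x0:x1].astype(np.uint8)
    cs,_=cv2.findContours(k,cv2.RETR_EXTERNAL,cv2.CHAIN_APPROX_NONE); c=max(cs,key=cv2.contourArea)
    return cv2.fitEllipse(cv2.convexHull(c))
```

Run:
```python
from h import *
c=cam('top'); h=cv2.cvtColor(c['image'],cv2.COLOR_RGB2HSV).astype(int); H,S,V=h[...,0],h[...,1],h[...,2]
b=blob((H>95)&(H<125)&(S>110),(400,200,480,260)); print('reel',b,plane(c,*b[0],.076))
p=blob(V<60,(285,155,340,205)); print('pad',p,plane(c,*p[0],.018))
j=blob(V<60,(355,155,395,200)); print('jar',j,plane(c,*j[0],.054))
t=blob((S<45)&(V>70),(410,150,465,200)); print('tin',t,plane(c,*t[0],.036))
for n,q in dict(TL=(281,153),TR=(469,147),BR=(477,254),BL=(283,262)).items(): print(n,plane(c,*q,.036))
s=cam('scene'); h=cv2.cvtColor(s['image'],cv2.COLOR_RGB2HSV).astype(int)
b=blob((h[...,0]>95)&(h[...,0]<125)&(h[...,1]>110),(355,265,415,310)); print('reel scene',b,plane(s,*b[0],.076))
p=blob(h[...,2]<60,(300,170,355,210)); print('pad scene',p,plane(s,*p[0],.018))
big=cv2.resize(c['image'][135:275,265:490],None,fx=3.5,fy=3.5,interpolation=2)[...,::-1]; cv2.imwrite('pics/z.png',big)
```

```text
reel ((438.6155090332031, 229.70065307617188), (32.85977554321289, 36.60546112060547), 74.5733642578125) [ 0.50478738 -0.22276074  0.076     ]
pad ((312.8072814941406, 180.484619140625), (36.852909088134766, 36.982051849365234), 36.687721252441406) [ 0.60256287 -0.00461999  0.018     ]
jar ((375.2341613769531, 175.6660614013672), (22.693147659301758, 25.885055541992188), 32.72294998168945) [ 0.60450984 -0.11733985  0.054     ]
tin ((435.69378662109375, 174.50213623046875), (29.619537353515625, 33.58616256713867), 138.58038330078125) [ 0.60976099 -0.23063366  0.036     ]
TL [0.65111929 0.05403516 0.036     ]
TR [ 0.66132704 -0.29401058  0.036     ]
BR [ 0.46403858 -0.29997389  0.036     ]
BL [0.45064239 0.0492401  0.036     ]
reel scene ((384.6938781738281, 293.651123046875), (34.89984130859375, 40.84135818481445), 115.71265411376953) [ 0.50357005 -0.22939388  0.076     ]
pad scene ((328.0560302734375, 194.5220947265625), (23.766416549682617, 37.90971755981445), 92.15377807617188) [ 0.60443079 -0.00266601  0.018     ]
```

View pics/z.png

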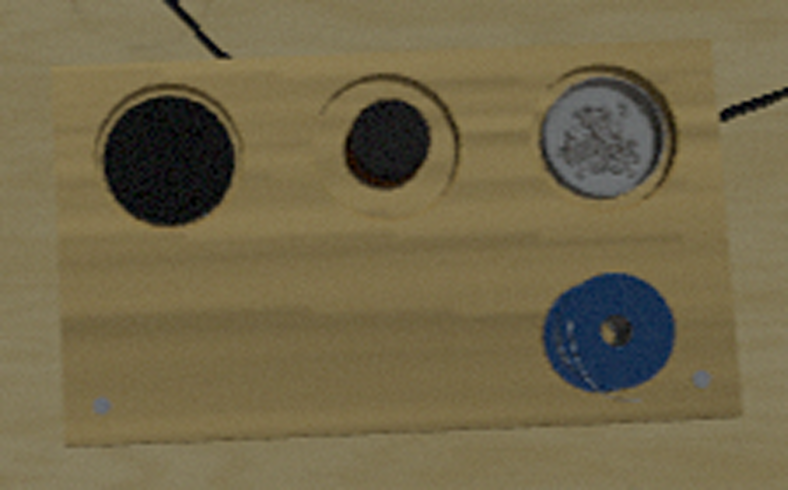

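Add to h.py:
```python
from scipy.spatial.transform import Rotation as Ro
def delta(p,yaw):  # tool-frame shift to world point p; tool y axis to caddy -y turned by yaw, z down
    s=env.get_state(); q=s['orientation']; R=Ro.from_quat([*q[1:],q[0]])
    x=np.array([np.cos(yaw),np.sin(yaw),0]); z=np.array([0,0,-1.]); T=Ro.from_matrix(np.c_[x,np.cross(z,x),z])
    print('shift',R.inv().apply(np.array(p)-s['tcp_pos']).round(4),'rot',(R.inv()*T).as_rotvec().round(4),'F',np.round(s['wrist_force'],1),'gap',s['finger_gap'],'t',s['clock'])
```

```bash
python3 -c "
from h import *
delta([.504,-.229,.18],.034)"
```

```text
shift [ 0.3726 -0.1653  0.0441] rot [-0.0011  0.      0.3718] F [-0.1  0.  -1.1] gap 0.08546910990447483 t 0.2
```

Units first: shifts go in shares of 80 cm and turns go in shares of pi/2 rad. So 0.3726 m / 0.8 = 0.4658, 0.33 m / 0.8 = 0.4125, 0.372 rad / 1.5708 = 0.2368.

{"api": "inch_along", "payload": {
  "moves": {"ticks":[[0.0688, -0.03, 0.0063, 0, 0, 0.0318], [0.1375, -0.0613, 0.0125, 0, 0, 0.07], [0.2063, -0.0913, 0.025, 0, 0, 0.1019], [0.275, -0.1225, 0.0375, 0, 0, 0.1401], [0.3438, -0.1525, 0.0438, 0, 0, 0.1719], [0.4125, -0.1825, 0.05, 0, 0, 0.2101], [0.4658, -0.2066, 0.0551, 0, 0, 0.2368], [0.4658, -0.2066, 0.0551, 0, 0, 0.2368]]},
  "finger_gap": 0.085,
  "clamp_n": 25
}}

```text
clock: 1.2
tcp_pos: [0.5055, -0.2266, 0.1796]
orientation: [-0.0, 1.0, 0.02, -0.0]
wrist_force: [-0.2, -0.6, -0.2]
finger_gap: 0.0852
grip_force: 0.0
```

Run:
```python
from h import *
delta([.504,-.229,.18],.034)
c=cam('wrist','w1.png')
```

```text
shift [-0.0016  0.0023 -0.0004] rot [-0.0009  0.0006  0.005 ] F [-0.2 -0.6 -0.2] gap 0.08516534504442153 t 1.2
```

View pics/w1.png

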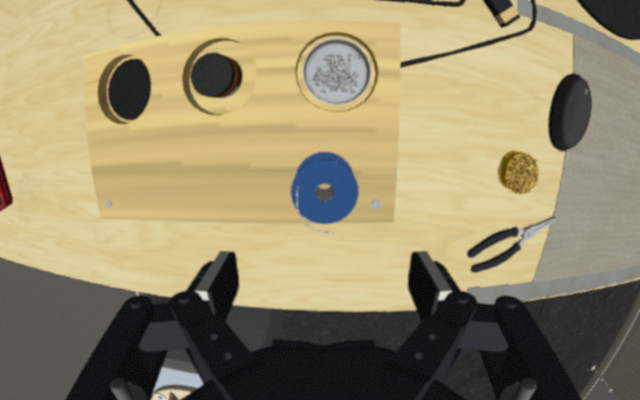

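Wrist view: reel at (325,187), between finger columns 225 and 425, with the wire end at its left edge around (297,195). I'll refine the reel position with the fisheye rays.

Add to h.py:
```python
def wray(c,u,v,z):
    K=np.array(c['K']); a=(u-K[0,2])/K[0,0]; b=(v-K[1,2])/K[1,1]; r=np.hypot(a,b); R=np.array(c['R'])
    d=R.T@[np.sin(r)*a/r,np.sin(r)*b/r,np.cos(r)]; o=-R.T@c['t']; return o+d*(z-o[2])/d[2]
def reel_w(c,z,roi):
    h=cv2.cvtColor(c['image'],cv2.COLOR_RGB2HSV).astype(int); m=(h[...,0]>95)&(h[...,0]<125)&(h[...,1]>110)
    x0,y0,x1,y1=roi; k=np.zeros(m.shape,np.uint8); k[y0:y1,x0:x1]=m[y0:y1,x0:x1]
    cs,_=cv2.findContours(k,0,1); q=cv2.convexHull(max(cs,key=cv2.contourArea))[:,0]
    P=np.array([wray(c,u,v,z)[:2] for u,v in q]); print('ctr,diam',cv2.minEnclosingCircle(P.astype(np.float32)),P.min(0),P.max(0))
```

Run:
```python
from h import *
c=cam('wrist'); reel_w(c,.076,(270,135,380,240))
print(wray(c,325,190,.076), 'pad',wray(c,129,88,.018))
```

```text
ctr,diam ((0.5097849369049072, -0.22684185206890106), 0.030836014077067375) [ 0.47968177 -0.25407667] [ 0.54034119 -0.19966198]
[ 0.50753809 -0.22881985  0.076     ] pad [ 0.60425038 -0.00374133  0.018     ]
```

```bash
python3 -c "
from h import *
delta([.506,-.228,.08],.034)"
```

```text
shift [ 0.0022 -0.0009  0.1   ] rot [0.     0.0009 0.0015] F [ 0.2 -0.7 -0.5] gap 0.08520172613344652 t 1.3
```

In the tool's units: 0.1 m / 0.8 = 0.125, 0.09 m / 0.8 = 0.1125.

{"api": "inch_along", "payload": {
  "moves": {"ticks":[[0.0025, -0.0013, 0.05, 0, 0, 0], [0.0025, -0.0013, 0.0875, 0, 0, 0], [0.0025, -0.0013, 0.1125, 0, 0, 0], [0.0025, -0.0013, 0.125, 0, 0, 0], [0.0025, -0.0013, 0.125, 0, 0, 0]]}
}}

```text
clock: 1.92
tcp_pos: [0.5052, -0.2291, 0.0801]
orientation: [-0.0, 1.0, 0.016, -0.0]
wrist_force: [-0.0, 0.7, 1.0]
finger_gap: 0.0853
grip_force: 0.0
```

{"api": "inch_along", "payload": {
  "moves": {"ticks":[[0, 0, 0, 0, 0, 0], [0, 0, 0, 0, 0, 0], [0, 0, 0, 0, 0, 0], [0, 0, 0, 0, 0, 0], [0, 0, 0, 0, 0, 0], [0, 0, 0, 0, 0, 0]]},
  "finger_gap": 0.05,
  "clamp_n": 25
}}

```text
clock: 2.68
tcp_pos: [0.5061, -0.2283, 0.0803]
orientation: [0.0, 1.0, 0.017, 0.0]
wrist_force: [-0.8, 0.3, 0.2]
finger_gap: 0.0497
grip_force: 0.0
```

Run:
```python
from h import *
delta([.504,-.229,.08],.034); c=cam('scene'); cv2.imwrite('pics/g.png',cv2.resize(c['image'][200:400,260:540],None,fx=2.8,fy=2.8)[...,::-1])
```

```text
shift [-0.0021  0.0006  0.0003] rot [ 0.0001 -0.     -0.0001] F [-0.8  0.3  0.2] gap 0.04969098442571635 t 2.675
```

View pics/g.png

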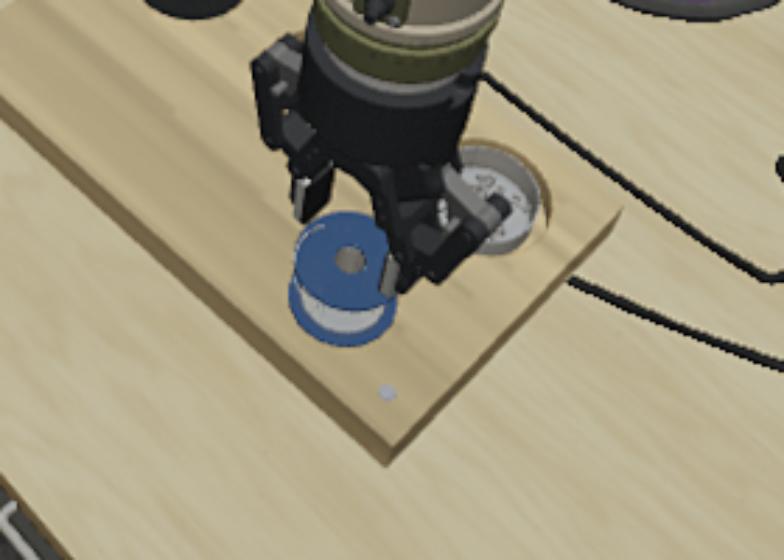

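The fingers closed to 50 mm with no contact, although the reel (top at about (384,293) full frame) didn't move. I'll check where the fingertips really are.

Run:
```python
from h import *
s=cam('scene')
for X in [(.506,-.257,.058),(.506,-.203,.058),(.504,-.229,.076),(.504,-.229,.036),(.603,-.0045,.018)]: print(X,proj(s,X).round(1),(2.8*(proj(s,X)-[260,200])).round())
t=cam('top'); h=cv2.cvtColor(t['image'],cv2.COLOR_RGB2HSV).astype(int)
w=cam('wrist','w2.png')
# reel top: two-view triangulation of the spool's hole
def tri(a,ua,b,ub):
    oa,da=ray(a,*ua); ob,db=ray(b,*ub); M=np.c_[da,-db]; k=np.linalg.lstsq(M,ob-oa,rcond=None)[0]; P,Q=oa+da*k[0],ob+db*k[1]; return (P+Q)/2,np.linalg.norm(P-Q)
print('hole',tri(t,(441.0,229.6),s,(260+350/2.8,200+260/2.8)))
```

```text
(0.506, -0.257, 0.058) [398.6 311.8] [388. 313.]
(0.506, -0.203, 0.058) [371.5 287.1] [312. 244.]
(0.504, -0.229, 0.076) [384.7 293.3] [349. 261.]
(0.504, -0.229, 0.036) [381.9 307. ] [341. 300.]
(0.603, -0.0045, 0.018) [328.2 195.5] [191. -13.]
hole (array([ 0.50554723, -0.22778522,  0.07368334]), np.float64(0.001006972469283816))
```

View pics/w2.png

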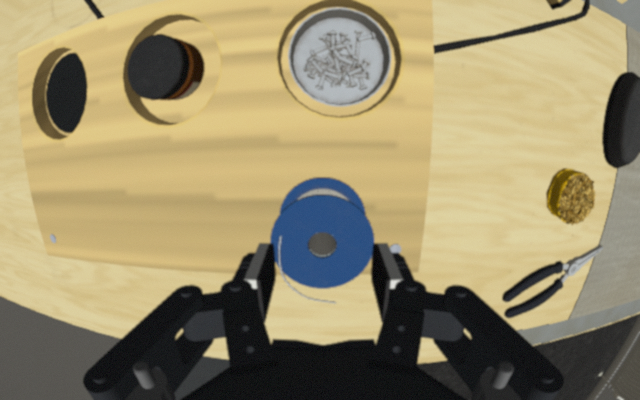

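Pads seem to sit just above the reel's top, flanking it at columns 272 and 373 with the reel centred at (322,240). I'll open, go down 12 mm (still 10 mm clear of the deck by spec), then close again.

In the tool's units: 0.012 m / 0.8 = 0.015, 0.008 m / 0.8 = 0.01.

{"api": "inch_along", "payload": {
  "moves": {"ticks":[[0, 0, 0, 0, 0, 0], [0, 0, 0, 0, 0, 0], [0, 0, 0, 0, 0, 0], [0, 0, 0.005, 0, 0, 0], [0, 0, 0.01, 0, 0, 0], [0, 0, 0.015, 0, 0, 0], [0, 0, 0.015, 0, 0, 0]]},
  "finger_gap": 0.085
}}

```text
clock: 3.75
tcp_pos: [0.5057, -0.2281, 0.0678]
orientation: [-0.0, 1.0, 0.017, -0.0]
wrist_force: [0.1, 0.8, 0.6]
finger_gap: 0.0849
grip_force: 0.0
```

{"api": "inch_along", "payload": {
  "moves": {"ticks":[[0, 0, 0, 0, 0, 0], [0, 0, 0, 0, 0, 0], [0, 0, 0, 0, 0, 0], [0, 0, 0, 0, 0, 0], [0, 0, 0, 0, 0, 0], [0, 0, 0, 0, 0, 0]]},
  "finger_gap": 0.04,
  "clamp_n": 25
}}

```text
clock: 4.5
tcp_pos: [0.506, -0.2283, 0.0683]
orientation: [0.0, 1.0, 0.017, 0.0]
wrist_force: [0.0, -1.0, 0.0]
finger_gap: 0.0399
grip_force: 0.0
```

Run:
```python
from h import *
delta([.504,-.229,.068],.034); c=cam('scene'); cv2.imwrite('pics/g2.png',cv2.resize(c['image'][200:400,260:540],None,fx=2.8,fy=2.8)[...,::-1])
```

```text
shift [-0.0021  0.0006  0.0003] rot [ 0.0001 -0.     -0.0002] F [ 0. -1.  0.] gap 0.03991624752343131 t 4.5
```

View pics/g2.png

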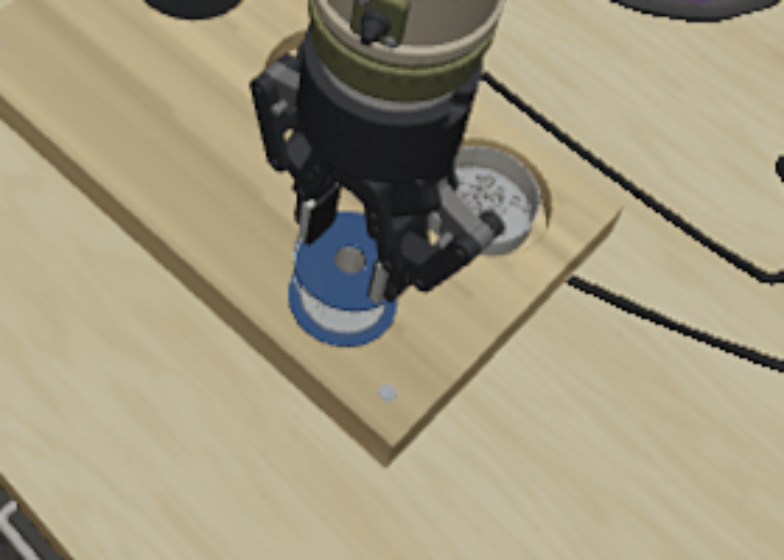

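The fingers are still above the reel's top even at TCP z = 0.068. I'll measure fingertip height from the image: visible tip pixels are at (395,307) right and (368,287) left.

Run:
```python
from h import *
s=cam('scene')
for uv,y in [((395,307),-.248),((368.2,286.8),-.208)]:
    o,d=ray(s,*uv)
    print('at y',o+d*(y-o[1])/d[1],'at x(pad front edge .495)',o+d*(.495-o[0])/d[0])
w=cam('wrist'); R=np.array(w['R']);print('wcam',-R.T@w['t'],R[2],w['K'])
print('TCP->pix; reel hole',wray(w,322,250,.076)); cv2.imwrite('pics/w3.png',w['image'][...,::-1])
print(env.get_state())
```

```text
at y [ 0.50839982 -0.248       0.05662686] at x(pad front edge .495) [ 0.495      -0.25587108  0.08383866]
at y [ 0.4911663  -0.208       0.08187629] at x(pad front edge .495) [ 0.495      -0.20513271  0.07397129]
wcam [ 0.58261745 -0.22489618  0.21858218] [-0.30140078 -0.01042379 -0.95344057] [[309.70691629   0.         322.97751843]
 [  0.         309.70691629 197.58754138]
 [  0.           0.           1.        ]]
TCP->pix; reel hole [ 0.50921224 -0.22689882  0.076     ]
{'clock': 4.65, 'joint_pos': array([-5.68406320e-01,  3.71041547e-01, -2.70503246e-01,  9.29180460e-01,
       -2.96858898e-05,  2.53939238e+00]), 'qvel': array([ 1.42649317e-04, -1.42207140e-03, -6.64462955e-04,  8.51580845e-04,
        3.04690325e-05,  1.09852528e-03]), 'tau': array([ 1.54986915e-04, -4.77362394e+01,  2.63577551e+01,  7.34602763e-04,
       -1.38691835e-04,  4.35520207e-06]), 'tcp_pos': array([ 0.50605856, -0.22831556,  0.06830272]), 'orientation': array([3.20046255e-05, 9.99857249e-01, 1.68961734e-02, 2.14214665e-05]), 'wrist_force': array([-0.0258349 ,  0.20757815,  0.0831863 ]), 'ft_torque': array([0.00273675, 0.00489168, 0.05937697]), 'grip_force': 0.0, 'finger_gap': 0.039890461745960185}
```

View pics/w3.png

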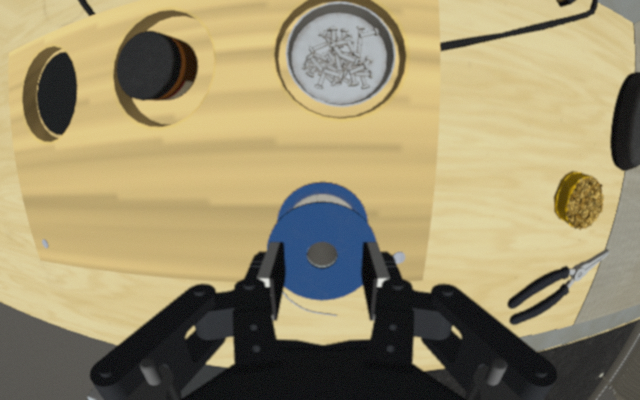

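Both the wrist view (pad tips at (283,243) and (363,243), 40 mm apart) and the scene rays put the tips at z ≈ 0.08 with the TCP at 0.068. So the fingertips really sit about 30 mm higher than the nominal figure, and I'll trust the images. I'll open and go down in two checked steps, watching the force.

{"api": "inch_along", "payload": {
  "moves": {"ticks":[[0, 0, 0, 0, 0, 0], [0, 0, 0, 0, 0, 0], [0, 0, 0, 0, 0, 0], [0, 0, 0, 0, 0, 0], [0, 0, 0.005, 0, 0, 0], [0, 0, 0.01, 0, 0, 0], [0, 0, 0.015, 0, 0, 0], [0, 0, 0.015, 0, 0, 0]]},
  "finger_gap": 0.085
}}

```text
clock: 5.65
tcp_pos: [0.5057, -0.2281, 0.0557]
orientation: [-0.0, 1.0, 0.017, -0.0]
wrist_force: [-0.1, -0.6, -0.4]
finger_gap: 0.0851
grip_force: 0.0
```

Run:
```python
from h import *
w=cam('wrist');cv2.imwrite('pics/w4.png',w['image'][...,::-1])
s=cam('scene'); cv2.imwrite('pics/w4.png',np.hstack([w['image'][180:400,120:520],cv2.resize(s['image'][220:340,310:510],(367,220))])[...,::-1])
print(env.get_state()['wrist_force'])
```

```text
[ 0.90213316 -0.24639495 -0.67943309]
```

View pics/w4.png

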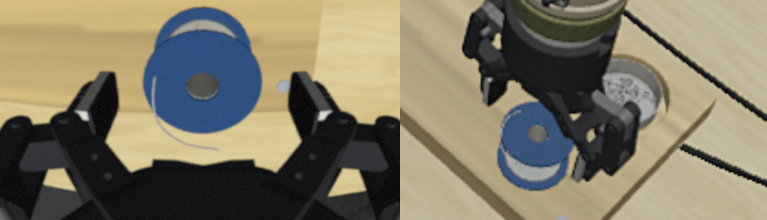

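Open pads straddle the reel (disc centred at about (203,82) in the crop) and the gripper's body is well above it, with no contact force. Down another 10 mm, then close.

In the tool's units: 0.01 m / 0.8 = 0.0125, 0.008 m / 0.8 = 0.01.

{"api": "inch_along", "payload": {
  "moves": {"ticks":[[0, 0, 0.005, 0, 0, 0], [0, 0, 0.01, 0, 0, 0], [0, 0, 0.0125, 0, 0, 0], [0, 0, 0.0125, 0, 0, 0]]}
}}

```text
clock: 6.25
tcp_pos: [0.5059, -0.2282, 0.046]
orientation: [-0.0, 1.0, 0.017, -0.0]
wrist_force: [-0.1, -0.5, -0.2]
finger_gap: 0.0848
grip_force: 0.0
```

{"api": "inch_along", "payload": {
  "moves": {"ticks":[[0, 0, 0, 0, 0, 0], [0, 0, 0, 0, 0, 0], [0, 0, 0, 0, 0, 0], [0, 0, 0, 0, 0, 0], [0, 0, 0, 0, 0, 0]]},
  "finger_gap": 0.05,
  "clamp_n": 25
}}

```text
clock: 6.88
tcp_pos: [0.5062, -0.2282, 0.0466]
orientation: [-0.0, 1.0, 0.017, 0.0]
wrist_force: [-1.4, 2.6, 4.9]
finger_gap: 0.0568
grip_force: 27.4
```

Run:
```python
from h import *
w=cam('wrist');s=cam('scene'); cv2.imwrite('pics/w5.png',np.hstack([w['image'][180:400,120:520],cv2.resize(s['image'][220:340,310:510],(367,220))])[...,::-1])
delta([.50,-.00,.045],.034)
```

```text
shift [ 0.0016 -0.2283  0.0016] rot [-0.0001 -0.0004 -0.    ] F [-1.2  3.1  5.6] gap 0.05715357524026096 t 6.975
```

View pics/w5.png

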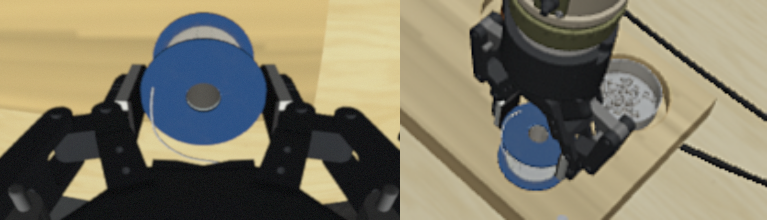

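Gripped: gap 57 mm, grip 27 N, and the reel is lightly pressed onto the deck (5 N). Sliding along the deck towards +y.

In the tool's units: -0.22 m / 0.8 = -0.275, -0.02 m / 0.8 = -0.025.

{"api": "inch_along", "payload": {
  "moves": {"ticks":[[0, -0.025, 0, 0, 0, 0], [0, -0.0625, 0, 0, 0, 0], [0, -0.1063, 0, 0, 0, 0], [0, -0.15, 0, 0, 0, 0], [0, -0.1938, 0, 0, 0, 0], [0, -0.2375, 0, 0, 0, 0], [0, -0.2625, 0, 0, 0, 0], [0, -0.275, 0, 0, 0, 0]]}
}}

```text
clock: 7.98
tcp_pos: [0.4988, -0.0079, 0.0467]
orientation: [0.001, 1.0, 0.017, 0.0]
wrist_force: [0.3, -5.6, 3.0]
finger_gap: 0.0568
grip_force: 28.1
```

Run:
```python
from h import *
w=cam('wrist'); s=cam('scene'); t=cam('top')
print('pad wrist/scene recheck'); 
h=cv2.cvtColor(w['image'],cv2.COLOR_RGB2HSV).astype(int)
reel_w(w,.076,(255,170,395,330))
p=blob(h[...,2]<60,(250,30,400,150)); print('pad',p,wray(w,*p[0],.020))
delta([.603,-.0045,.0466],.034)
```

```text
pad wrist/scene recheck
ctr,diam ((0.5047847032546997, -0.006966718006879091), 0.03407285735011101) [ 0.47099241 -0.03681117] [0.53870217 0.02280533]
pad ((324.3042297363281, 56.47796630859375), (115.73213958740234, 121.66499328613281), 92.42256927490234) [ 0.60198049 -0.00432461  0.02      ]
shift [1.043e-01 1.100e-03 1.000e-04] rot [-0.0023 -0.0008  0.0012] F [-0.2  4.4  6.8] gap 0.05725495163738438 t 8.125
```

In the tool's units: 0.104 m / 0.8 = 0.13, 0.092 m / 0.8 = 0.115.

{"api": "inch_along", "payload": {
  "moves": {"ticks":[[0.0188, 0, 0, 0, 0, 0], [0.0438, 0, 0, 0, 0, 0], [0.0688, 0, 0, 0, 0, 0], [0.0938, 0, 0, 0, 0, 0], [0.115, 0, 0, 0, 0, 0], [0.13, 0, 0, 0, 0, 0], [0.13, 0, 0, 0, 0, 0], [0.13, 0, 0, 0, 0, 0]]}
}}

```text
clock: 9.12
tcp_pos: [0.6013, -0.0048, 0.0456]
orientation: [-0.0, 1.0, 0.017, -0.001]
wrist_force: [0.7, 0.3, -3.0]
finger_gap: 0.0574
grip_force: 28.6
```

Run:
```python
from h import *
w=cam('wrist'); reel_w(w,.076,(255,170,395,330))
h=cv2.cvtColor(w['image'],cv2.COLOR_RGB2HSV).astype(int)
t=cam('top'); s=cam('scene')
delta([.603,-.0045,.0306],.034)
```

```text
ctr,diam ((0.6056733131408691, -0.003871621796861291), 0.03482811897993088) [ 0.57110943 -0.03403763] [0.64040138 0.02565852]
shift [ 0.0013 -0.0003  0.0155] rot [-0.0002  0.0008 -0.0002] F [ 1.3  1.  -2.6] gap 0.05753609797823205 t 9.275
```

The reel hangs over the well, carrying just its own weight (-2.6 N). I'll lower it 15 mm with the tips still clear of the deck, then release.

In the tool's units: 0.015 m / 0.8 = 0.0188, 0.012 m / 0.8 = 0.015.

{"api": "inch_along", "payload": {
  "moves": {"ticks":[[0.0013, 0, 0.005, 0, 0, 0], [0.0013, 0, 0.01, 0, 0, 0], [0.0013, 0, 0.015, 0, 0, 0], [0.0013, 0, 0.0188, 0, 0, 0], [0.0013, 0, 0.0188, 0, 0, 0]]}
}}

```text
clock: 9.9
tcp_pos: [0.6032, -0.0049, 0.0309]
orientation: [-0.0, 1.0, 0.017, -0.0]
wrist_force: [-0.6, 0.3, -2.9]
finger_gap: 0.0573
grip_force: 28.6
```

{"api": "inch_along", "payload": {
  "moves": {"ticks":[[0, 0, 0, 0, 0, 0], [0, 0, 0, 0, 0, 0], [0, 0, 0, 0, 0, 0], [0, 0, 0, 0, 0, 0], [0, 0, 0, 0, 0, 0]]},
  "finger_gap": 0.085
}}

```text
clock: 10.52
tcp_pos: [0.6036, -0.0049, 0.0314]
orientation: [0.0, 1.0, 0.017, 0.0]
wrist_force: [-0.7, -0.5, -0.3]
finger_gap: 0.085
grip_force: 0.0
```

{"api": "inch_along", "payload": {
  "moves": {"ticks":[[0, 0, -0.025, 0, 0, 0], [0, 0, -0.0625, 0, 0, 0], [0, 0, -0.1125, 0, 0, 0], [0, 0, -0.1625, 0, 0, 0], [-0.0375, 0.0625, -0.1875, 0, 0, 0], [-0.1, 0.125, -0.1875, 0, 0, 0], [-0.15, 0.1875, -0.1875, 0, 0, 0], [-0.1875, 0.25, -0.1875, 0, 0, 0]]}
}}

```text
clock: 11.52
tcp_pos: [0.4617, -0.2062, 0.1817]
orientation: [0.0, 1.0, 0.017, 0.0]
wrist_force: [0.7, -1.0, -0.0]
finger_gap: 0.085
grip_force: 0.0
```

{"api": "inch_along", "payload": {
  "moves": {"ticks":[[0, 0.075, 0, 0, 0, 0], [0, 0.15, 0, 0, 0, 0], [0, 0.225, 0, 0, 0, 0], [0, 0.25, 0, 0, 0, 0], [0, 0.25, 0, 0, 0, 0]]}
}}

```text
clock: 12.15
tcp_pos: [0.4694, -0.4067, 0.1806]
orientation: [-0.0, 1.0, 0.016, -0.0]
wrist_force: [-0.1, 0.3, 0.1]
finger_gap: 0.0851
grip_force: 0.0
```

Run:
```python
from h import *
for n,R in (('top',dict(reel=(270,140,360,225),jar=(355,150,395,200),tin=(410,150,465,200))),('scene',dict(reel=(290,150,370,215)))):
    c=cam(n,n+'_end.png'); h=cv2.cvtColor(c['image'],cv2.COLOR_RGB2HSV).astype(int); H,S,V=h[...,0],h[...,1],h[...,2]
    M=dict(reel=(H>95)&(H<125)&(S>110),jar=V<60,tin=(S<45)&(V>70)); Z=dict(reel=.058,jar=.054,tin=.036)
    for k,r in R.items(): b=blob(M[k],r); print(n,k,np.round(b[0],1),np.round(b[1],1),plane(c,*b[0],Z[k]).round(4))
    print('expect reel top at',proj(c,(.603,-.0045,.058)).round(1),'if on deck',proj(c,(.603,-.0045,.076)).round(1))
print(env.get_state()['tcp_pos'],env.get_state()['clock'])
```

```text
top reel [312.9 179.8] [34.3 35.5] [ 0.5966 -0.0049  0.058 ]
top jar [375.3 175.6] [22.7 25.7] [ 0.6046 -0.1174  0.054 ]
top tin [435.7 174.4] [29.6 33.4] [ 0.6099 -0.2306  0.036 ]
expect reel top at [312.6 176.3] if on deck [312.6 174.4]
scene reel [328.7 188.1] [33.  37.8] [ 0.5911 -0.0175  0.058 ]
expect reel top at [328.7 180.5] if on deck [328.9 173.4]
[ 0.46960669 -0.40438274  0.18100415] 12.25
```

Jar and tin are unmoved. The reel blob's ellipse includes the lower flange, so I'll check the height via its extreme pixels against what the known sizes predict, and with the hub hole in both views.

Run:
```python
from h import *
a=np.linspace(0,6.283,90)
C={}
for n,roi in (('top',(280,150,345,210)),('scene',(295,155,362,215))):
    c=cam(n); h=cv2.cvtColor(c['image'],cv2.COLOR_RGB2HSV).astype(int)
    m=(h[...,0]>95)&(h[...,0]<125)&(h[...,1]>110); k=np.zeros_like(m); x0,y0,x1,y1=roi; k[y0:y1,x0:x1]=m[y0:y1,x0:x1]
    v,u=np.nonzero(k); print(n,'u',u.min(),u.max(),'v',v.min(),v.max())
    for z in(.058,.076,.018):
        P=np.array([proj(c,(.603+.029*np.cos(t),-.0045+.029*np.sin(t),z)) for t in a]); print(z,P.min(0).round(1),P.max(0).round(1))
    cs,hi=cv2.findContours(k.astype(np.uint8),cv2.RETR_CCOMP,1)
    for q,i in zip(cs,hi[0]):
        if i[3]>=0 and cv2.contourArea(q)>4: (uu,vv),_=cv2.minEnclosingCircle(q); print(' hole',uu,vv,cv2.contourArea(q)); C.setdefault(n,[]).append((uu,vv))
    C[n+'c']=c
for p in C.get('top',[]):
    for q in C.get('scene',[]):
        oa,da=ray(C['topc'],*p); ob,db=ray(C['scenec'],*q); kk=np.linalg.lstsq(np.c_[da,-db],ob-oa,rcond=None)[0]; P,Q=oa+da*kk[0],ob+db*kk[1]
        print('tri',p,q,((P+Q)/2).round(4),np.linalg.norm(P-Q).round(4))
```

```text
top u 296 330 v 150 197
0.058 [296.5 160.4] [328.8 192.2]
0.076 [296.1 158.2] [329.  190.6]
0.018 [297.3 165.1] [328.2 195.6]
 hole 304.0 189.5 36.0
 hole 299.5 178.5 15.5
 hole 312.172119140625 177.9262237548828 64.5
scene u 309 343 v 171 206
0.058 [312.  168.4] [345.3 193.1]
0.076 [312.  161.3] [345.8 186.1]
0.018 [312.  183.5] [344.3 208. ]
 hole 327.0 182.5 69.5
tri (304.0, 189.5) (327.0, 182.5) [0.59   0.0038 0.0528] 0.0249
tri (299.5, 178.5) (327.0, 182.5) [0.6099 0.0162 0.029 ] 0.0133
tri (312.172119140625, 177.9262237548828) (327.0, 182.5) [ 0.6005 -0.0035  0.054 ] 0.0006
```

The hub-hole triangulation gives (0.6005, -0.0035, 0.054). On the deck the same measure read 0.0737, so the reel has dropped the full 18–20 mm and sits centred on the pad, with the robot clear. Handing in.

```bash
python3 -c "
from workcell import env
print(env.hand_in())"
```

```text
the job is handed in; nothing more can be done
None
```

The job is handed in (verdict not shown): I slid the solder reel along the deck to the empty well and lowered it in. By camera it sits on the bottom, the tin and jar haven't moved, and the arm finished clear at about 12 s; I gripped it over the well and lowered it 15 mm before letting go, so it only dropped freely the last few millimetres.

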